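Push the stray rod home in the welding jig and report ready

TASK

One of the five rods in the welding jig stands out towards you: push it gently along its slot with the fingertips until it is fully home against its stop screw, in line with the others. Then press the green ready button on the push-button box all the way down to call the welder, let it spring back and draw away. Do not pick anything up, and leave the other rods, the red and blue buttons and everything else on the bench alone.

Things in the scene. Friction and masses are not known exactly. Their poses are not given: they have to be found in the camera images.
- jig: fixed welding jig, base plate 260 x 216 x 12 mm; origin at the centre of its underside, x along the slots towards the blue stop bar (away from the robot). Two brass rests (12 mm thick, at x = -70 and +20 mm, 51 mm tall) with five open-topped slots 10 mm wide at y = -76, -38, 0, 38, 76 mm, floors 40 mm up. Stop bar at x = 107 to 125 mm, 58 mm tall. The plate is bare at x below -76 mm
- rod_out: the rod out of line, in any one of the slots: 22 to 48 mm short of its stop screw, its back end sticking out that much nearer the robot than the others'. Bright steel, 200 mm long, 8 mm thick, 60 to 100 g, loose, slides with about 1 N or less; origin at its middle on its axis, 44 mm above the bench; x along it towards the stop (it may roll about x)
- rod_out_back (a point): centre of the back end of that rod, the end nearer the robot, which is to be pushed
- rod_out_front (a point): centre of the front end of that rod, which has to meet the stop screw
- stop_out: the fixed stop screw of that rod's slot, 15 mm across; origin at the centre of the flat face that the rod has to meet, 44 mm above the bench, x as the jig's
- rod_1: another rod of the same size, already home against its own stop screw (0.3 to 1 mm off it); origin at its middle on its axis; leave alone
- rod_2: another rod of the same size, already home against its own stop screw (0.3 to 1 mm off it); origin at its middle on its axis; leave alone
- rod_3: another rod of the same size, already home against its own stop screw (0.3 to 1 mm off it); origin at its middle on its axis; leave alone
- rod_4: another rod of the same size, already home against its own stop screw (0.3 to 1 mm off it); origin at its middle on its axis; leave alone
- station: fixed push-button box 205 x 78 x 62 mm on the bench to the left or right of the jig; origin at the centre of its underside, x along its row of three buttons: the red mushroom button at x = -62 mm (nearer the robot), green at 0, blue at +62 mm; z up
- ready (a joint): travel of the green ready button, m: 0 up, 0.006 fully down; spring button, needs about 1.5 N to start and 5 N fully down; springs back up when let go
- ready_top (a point): centre of the top of the green button (flat, 32 mm across), 76 mm above the bench; it moves down with it
- restart (a joint): travel of the blue restart button, m: 0 up; leave alone
- restart_top (a point): centre of the top of the blue button, 32 mm across, 76 mm above the bench
- estop (a joint): travel of the red emergency-stop button, m: 0 up; leave alone
- estop_top (a point): centre of the top of the red mushroom button, 40 mm across, 89 mm above the bench
- tray: loose grey plastic tray of copper contact tips, 150 x 95 x 30 mm, on the side of the jig where the station is not; origin at the centre of its underside; leave alone
- tin: loose closed yellow tin, 76 mm across, 95 mm tall, at the far left or far right; origin at the centre of its underside; leave alone
- brush: loose wire brush lying on its bristles, 270 x 26 x 34 mm, at the right; origin under its middle, x along it; leave alone
- square: loose red magnetic welding square lying flat at the far left or far right, opposite the tin, a triangle about 110 x 86 mm, 18 mm thick; origin near its middle on its underside; leave alone

How it is judged:
By the outcome, as a careful person would: the job done as asked, in the order asked, and still so for the second after the job is handed in, with the robot touching nothing.
It also fails if it takes over 42 s, if anything falls off the work surface, if the arm or the gripper's body presses on something with over 40 N, if the wrist force passes 120 N, or if a joint passes its speed limit or range.

ROBOT

A 6-joint arm with a two-finger parallel gripper is mounted at the origin on the work surface. World frame = base frame: x ahead of the robot, y to its left, z up, the work surface at z = 0. Lengths are in m, angles in rad, forces in N, time in s.
With the tool pointing down it reaches from about 0.3 to 0.875 m from the base axis. Payload 6.4 kg.
Tool frame: the origin (TCP) lies at the very end of the fingers, on their centre line; the grasp point (between the pads) lies ctrl.grip_point_offset behind it (ctrl.grip_point_offset is the distance from the TCP to the grasp point, in m); z points along the fingers, x is the direction in which the jaws open and shut, and the axes are right-handed (so a half turn about z gives the same grasp; the last joint's range is limited). The gripper opens to 85 mm and grips with 20 to 120 N. Pads are 22 mm wide; open, the fingers measure 114 mm over their backs; the gripper's body (76 mm by 85 mm) begins 54 mm behind the grasp point. The pads swing forward as they close: fully open they stand 13 mm farther back than shut.
Start: joints at [0.983, 0.181, 1.607, -0, 1.354, -0.206], TCP at [0.214, 0.534, 0.231] pointing down, gripper open.
Joint ranges: [-2.99, 2.99], [-0.89, 2.07], [0.3, 2.58], [-1.14, 4.28], [0, 2.63], [-3.12, 3.12]. Speed limits (rad/s): [2.57, 2.57, 3.01, 3.14, 3.14, 3.14].

INTERFACE

Orientations are given as a unit quaternion [w, x, y, z].
In Python, from bench import get_obs, viewer, workorder, ctrl gives the robot as it stands. The module is installed in compiled form; this text tells all that it offers.
- The arm moves only by the tool move_arm, never from a script. Its argument "increments" is a list of rows, each an object of numbers: "tx", "ty", "tz": the shift along the tool's x, y, z in m; "turn": the turn about the tool's z in degrees. A call has 1 to 20 rows; each row is the pose to reach, as a shift and turn from the pose commanded when the call began, along the tool's axes at that moment; what a row does not reach only later rows make up. A row lasts 1/12 s, in which the tool goes at most 41.7 mm and 7.16 degrees, less where a joint would pass 70% of its speed; a pose out of reach is approached as far as the arm can. A call with a gripper value outside its range is refused whole. "gripper" is the opening, from 0 (shut) to 1 (fully open), set as the call begins (left out, the last holds). The fingers move at their own pace and stop on an object; the grip force is fixed at half the most. Time passes only in rows, so rows that repeat a pose let the fingers close. It gives the time, the measured TCP pose, the force and the opening at its end, in the units of the state.
- get_obs(): the state, without advancing time (a new reading comes with each control period).
- viewer.camera(name): name is "side" or "top"; returns (picture, depth): 420x560x3 uint8, red, green, blue; 420x560 float32, m along the optical axis (not along the pixel's ray), 0 where there is no reading.
- viewer.get_calibration(name): a dict with "intrinsics" (3x3 intrinsics, pixels), "origin" and "attitude" of the camera in the world. Camera axes: x right, y up, looking along -z (the intrinsics and any distortion apply to the point x, -y, -z); pixel columns grow to the right and rows downward; lengths in m; the calibration is good to about 2 mm. A picture is of the moment at which its call begins. get_calibration takes no time and is no camera call.
- workorder.hand_in(): hands the job in, once; it reports no verdict.
The state is a dict: "time_s": time; "q": joint angles; "dq": joint speeds; "joint_efforts": joint torques, N m; "eef_pos": TCP position; "eef_rot": TCP orientation; "wrist_force": force on the tool from outside, world axes, zero at the start; "torque": the same for the moment, N m; "opening": opening from 0.0 (shut) to 1.0 (fully open).
Only numpy, scipy, OpenCV 4.12 (cv2) and the standard library are available. Lean on these libraries where they do the work, as an engineer would, in place of code of your own. Each camera call takes 0.05 s, during which the arm holds its last target.

## Working session

There is one attempt and no reset: what is moved stays moved. The work goes in short steps, Python scripts to look and compute and a tool call to move; the robot and the scene stay as the last step left them, time stands still between calls to the robot, and variables do not carry over. Pictures are saved under pics/ and viewed, and the job is handed in when it is done.

Besides the shell and the picture viewer there is one more tool, called after "Request:" in YAML: its name, and indented under it one key for each argument. move_arm: Moves the arm, as the interface text tells. Its arguments: {"type":"object","properties":{"increments":{"type":"array"},"gripper":{"type":"number"}},"required":["increments"]}

```bash
mkdir -p pics
python3 - <<'E'
from bench import get_obs, viewer
import cv2,numpy as np
o=get_obs();print(o)
for n in("side","top"):
    p,d=viewer.camera(n);cv2.imwrite(f"pics/{n}0.png",p[:,:,::-1]);np.save(f"pics/{n}0.npy",d)
    np.save(f"pics/{n}0p.npy",p)
    print(n,viewer.get_calibration(n))
E
```

```text
{'time_s': 0.0, 'q': array([ 9.82699421e-01,  1.81528820e-01,  1.60797526e+00, -1.56304832e-05,
        1.35379256e+00, -2.06308223e-01]), 'dq': array([-8.16561599e-04,  7.05264397e-04,  2.01277137e-03, -3.63467207e-04,
       -6.51749809e-05, -3.97256754e-04]), 'joint_efforts': array([-3.69588102e-03, -4.44877195e+01, -3.51327038e+01, -5.19661680e-04,
        9.03202454e-03,  1.75383155e-05]), 'eef_pos': array([0.21392425, 0.53314898, 0.23040684]), 'eef_rot': array([ 3.29559077e-04,  8.28425262e-01,  5.60098972e-01, -7.85713092e-04]), 'wrist_force': array([-0.27081944,  0.079688  , -0.36478303]), 'torque': array([-0.02514182, -0.02134478, -0.01988655]), 'opening': 0.9962612016611999}
side {'intrinsics': array([[462.94576129,   0.        , 284.02392011],
       [  0.        , 462.94576129, 208.57592147],
       [  0.        ,   0.        ,   1.        ]]), 'origin': array([ 0.53356078, -0.88785959,  0.84361261]), 'attitude': array([ 0.915754  ,  0.39958351, -0.01453527, -0.03894039])}
top {'intrinsics': array([[396.44467107,   0.        , 273.1633121 ],
       [  0.        , 396.44467107, 206.35186525],
       [  0.        ,   0.        ,   1.        ]]), 'origin': array([ 0.50129655, -0.08299131,  1.07865004]), 'attitude': array([-0.70250895, -0.02511847,  0.02846837,  0.71066152])}
```

View pics/side0.png

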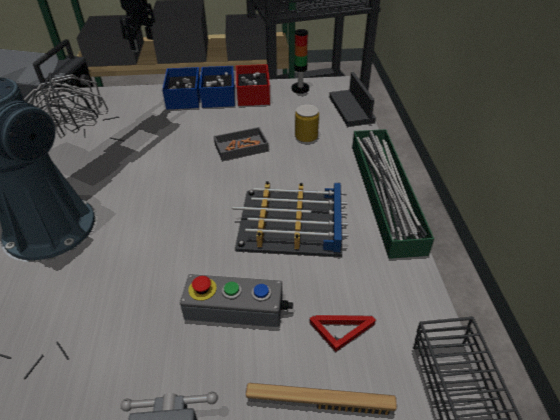

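View pics/top0.png

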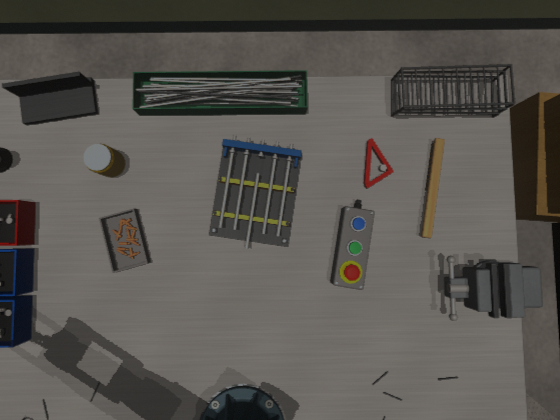

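The top view shows the middle rod standing out, with its back end at about (248,246) and its front at about (257,175). The green button is at about (355,247), right of the jig. I'll zoom in to measure.

```bash
cat > h.py <<'E'
import numpy as np
from scipy.spatial.transform import Rotation as R
from bench import viewer
def ray(n,u,v):
    c=viewer.get_calibration(n);K=c['intrinsics'];w,x,y,z=c['attitude']
    r=R.from_quat([x,y,z,w]).as_matrix()
    d=np.array([(u-K[0,2])/K[0,0],-(v-K[1,2])/K[1,1],-1.])
    return c['origin'],r@d
def atz(n,u,v,z):
    o,d=ray(n,u,v);return o+d*(z-o[2])/d[2]
def atd(n,u,v,dep):
    o,d=ray(n,u,v);return o+d*dep
def proj(n,p):
    c=viewer.get_calibration(n);K=c['intrinsics'];w,x,y,z=c['attitude']
    q=R.from_quat([x,y,z,w]).inv().apply(np.array(p)-c['origin'])
    return np.array([K[0,2]+K[0,0]*q[0]/-q[2],K[1,2]+K[1,1]*q[1]/q[2]])
E
python3 - <<'E'
import cv2
a=cv2.imread('pics/top0.png')[130:255,200:310];cv2.imwrite('pics/jz.png',cv2.resize(a,None,fx=4.8,fy=4.8,interpolation=cv2.INTER_CUBIC))
a=cv2.imread('pics/top0.png')[195:295,325:380];cv2.imwrite('pics/sz.png',cv2.resize(a,None,fx=6,fy=6,interpolation=cv2.INTER_CUBIC))
a=cv2.imread('pics/side0.png')[175:260,225:355];cv2.imwrite('pics/kz.png',cv2.resize(a,None,fx=6,fy=6,interpolation=cv2.INTER_CUBIC))
E
```

```text
(no output)
```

View pics/jz.png

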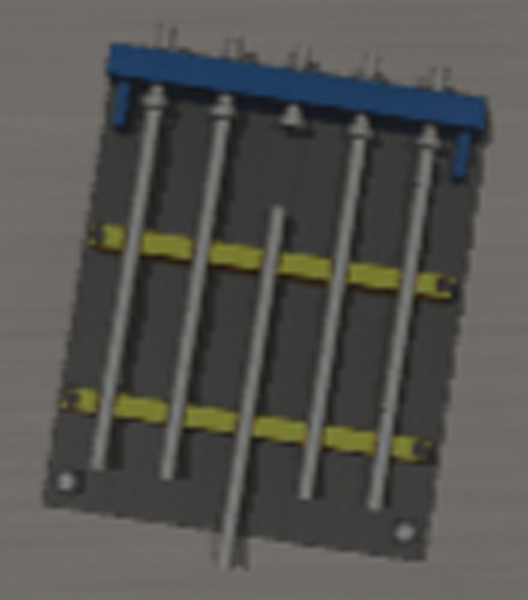

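View pics/sz.png

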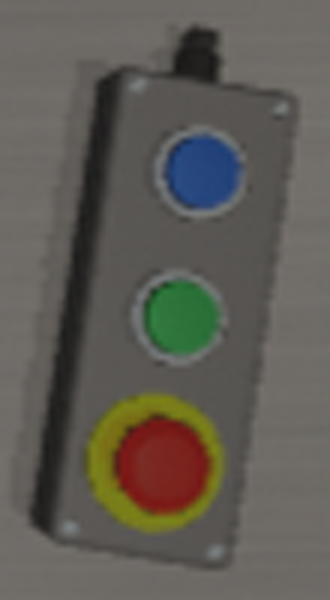

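View pics/kz.png

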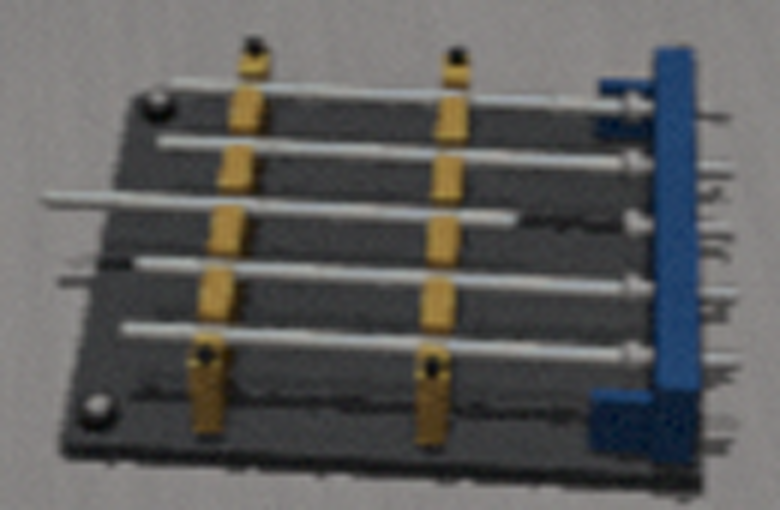

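Run:
```python
from h import *
T=lambda X,Y,z:atz('top',200+(X+.5)/4.8-.5,130+(Y+.5)/4.8-.5,z)
S=lambda X,Y,z:atz('side',225+(X+.5)/6-.5,175+(Y+.5)/6-.5,z)
B=lambda X,Y,z:atz('top',325+(X+.5)/6-.5,195+(Y+.5)/6-.5,z)
np.set_printoptions(precision=4,suppress=True)
f=T(279,210,.044);b=T(228,568,.044);print('rod',f,b,np.linalg.norm(f-b),np.degrees(np.arctan2(*(f-b)[[1,0]])))
f=S(516,218,.044);b=S(45,199,.044);print('rod side',f,b,np.linalg.norm(f-b),np.degrees(np.arctan2(*(f-b)[[1,0]])))
for (x,y) in [(99,468),(168,478),(305,497),(375,508)]: print('back',T(x,y,.044))
for (x,y) in [(175,84),(160,142),(137,263),(124,328)]: print('backS',S(x,y,.044))
print('stopface T',T(291,127,.044),'S',S(628,221,.044))
r1=[T(95,236,.051),T(455,287,.051)];print('rest',r1)
c=[T(45,505,.012),T(425,560,.012)];print('plate',c,np.linalg.norm(c[0]-c[1]))
d=c[1]-c[0];print('jig yaw',np.degrees(np.arctan2(d[0],-d[1])))
g=B(181,316,.076);bl=B(204,172,.076);rd=B(163,466,.089);print('btn',g,bl,rd,np.linalg.norm(g-bl))
import cv2
p=np.load('pics/side0p.npy').astype(int);D=np.load('pics/side0.npy');Dt=np.load('pics/top0.npy')
m=(p[...,1]>p[...,0]+50)&(p[...,1]>p[...,2]+40);v,u=np.nonzero(m);k=(v>270)&(v<305)&(u<250);print('green side',u[k].mean(),v[k].mean(),k.sum(),atz('side',u[k].mean(),v[k].mean(),.076), atd('side',u[k].mean(),v[k].mean(),D[int(v[k].mean()),int(u[k].mean())]))
print('green topdepth',atd('top',355,247,Dt[247,355]))
q=np.load('pics/top0p.npy').astype(int)
m=(q[...,1]>q[...,0]+40)&(q[...,1]>q[...,2]+30);v,u=np.nonzero(m);k=(v>220)&(u>320);print('green top',u[k].mean(),v[k].mean(),k.sum(),atz('top',u[k].mean(),v[k].mean(),.076))
```

```text
rod [ 0.6675 -0.0487  0.044 ] [ 0.4724 -0.0194  0.044 ] 0.19728289744950653 -8.536934433784717
rod side [ 0.6675 -0.0435  0.044 ] [ 0.47   -0.0142  0.044 ] 0.19969244337837316 -8.416264510552583
back [0.5272 0.0502 0.044 ]
back [0.5213 0.0128 0.044 ]
back [ 0.5102 -0.0615  0.044 ]
back [ 0.5038 -0.0994  0.044 ]
backS [0.5276 0.0562 0.044 ]
backS [0.5197 0.0179 0.044 ]
backS [ 0.5079 -0.0568  0.044 ]
backS [ 0.5017 -0.0941  0.044 ]
stopface T [ 0.7135 -0.0557  0.044 ] S [ 0.7141 -0.0494  0.044 ]
rest [array([0.6532, 0.0513, 0.051 ]), array([ 0.623 , -0.1442,  0.051 ])]
plate [array([0.5077, 0.0845, 0.012 ]), array([ 0.4746, -0.1274,  0.012 ])] 0.21445468822955466
jig yaw -8.875459848110324
btn [ 0.4718 -0.2925  0.076 ] [ 0.5321 -0.3038  0.076 ] [ 0.4107 -0.2807  0.089 ] 0.061365446118859135
green side 230.90298507462686 287.4179104477612 134 [ 0.4699 -0.2917  0.076 ] [ 0.4698 -0.2915  0.0756]
green topdepth [ 0.4724 -0.2933  0.0753]
green top 354.6666666666667 247.53508771929825 114 [ 0.4711 -0.2923  0.076 ]
```

Request:
move_arm:
  gripper: 0
  increments:
    - {"tx": -0.009,"ty": 0.008,"turn": -0.3}
    - {"tx": -0.03,"ty": 0.028,"turn": -1}
    - {"tx": -0.055,"ty": 0.053,"turn": -2}
    - {"tx": -0.085,"ty": 0.081,"turn": -3}
    - {"tx": -0.115,"ty": 0.11,"turn": -4}
    - {"tx": -0.145,"ty": 0.138,"turn": -5}
    - {"tx": -0.174,"ty": 0.166,"turn": -6}
    - {"tx": -0.204,"ty": 0.195,"turn": -7}
    - {"tx": -0.234,"ty": 0.223,"turn": -8}
    - {"tx": -0.264,"ty": 0.252,"turn": -9}
    - {"tx": -0.294,"ty": 0.28,"turn": -10}
    - {"tx": -0.323,"ty": 0.308,"turn": -11}
    - {"tx": -0.353,"ty": 0.337,"turn": -12}
    - {"tx": -0.379,"ty": 0.361,"turn": -12.6}
    - {"tx": -0.4,"ty": 0.381,"turn": -13}
    - {"tx": -0.417,"ty": 0.398,"turn": -13.3}
    - {"tx": -0.4256,"ty": 0.4057,"turn": -13.3}
    - {"tx": -0.4256,"ty": 0.4057,"turn": -13.3}

```text
validation failed for argument at $.in...
```

Request:
move_arm:
  gripper: 0.0
  increments:
    - {"tx": -0.009,"ty": 0.008,"tz": 0.0,"turn": -0.3}
    - {"tx": -0.03,"ty": 0.028,"tz": 0.0,"turn": -1.0}

```text
time_s: 0.27
eef_pos: [0.2283, 0.496, 0.2308]
eef_rot: [-0.0, 0.823, 0.569, -0.0]
wrist_force: [0.7, 0.2, 0.9]
opening: 0.751
```

Request:
move_arm:
  gripper: 0.0
  increments:
    - {"tx": -0.028,"ty": 0.026,"tz": 0.0,"turn": -1.0}
    - {"tx": -0.056,"ty": 0.052,"tz": 0.0,"turn": -2.0}
    - {"tx": -0.084,"ty": 0.078,"tz": 0.0,"turn": -3.0}
    - {"tx": -0.112,"ty": 0.103,"tz": 0.0,"turn": -4.0}
    - {"tx": -0.14,"ty": 0.129,"tz": 0.0,"turn": -5.0}
    - {"tx": -0.168,"ty": 0.155,"tz": 0.0,"turn": -6.0}
    - {"tx": -0.196,"ty": 0.181,"tz": 0.0,"turn": -7.0}
    - {"tx": -0.224,"ty": 0.207,"tz": 0.0,"turn": -8.0}
    - {"tx": -0.252,"ty": 0.232,"tz": 0.0,"turn": -9.0}
    - {"tx": -0.28,"ty": 0.258,"tz": 0.0,"turn": -10.0}
    - {"tx": -0.308,"ty": 0.284,"tz": 0.0,"turn": -11.0}
    - {"tx": -0.336,"ty": 0.31,"tz": 0.0,"turn": -11.5}
    - {"tx": -0.362,"ty": 0.334,"tz": 0.0,"turn": -12.0}
    - {"tx": -0.384,"ty": 0.354,"tz": 0.0,"turn": -12.3}
    - {"tx": -0.397,"ty": 0.366,"tz": 0.0,"turn": -12.3}
    - {"tx": -0.4027,"ty": 0.3714,"tz": 0.0,"turn": -12.3}
    - {"tx": -0.4027,"ty": 0.3714,"tz": 0.0,"turn": -12.3}
    - {"tx": -0.4027,"ty": 0.3714,"tz": 0.0,"turn": -12.3}

```text
time_s: 1.77
eef_pos: [0.4319, -0.0129, 0.2309]
eef_rot: [-0.001, 0.758, 0.652, -0.0]
wrist_force: [0.3, 0.2, 0.5]
opening: -0.003
```

Request:
move_arm:
  gripper: 0.0
  increments:
    - {"tx": 0.0,"ty": 0.0,"tz": 0.02,"turn": 0.0}
    - {"tx": 0.0,"ty": 0.0,"tz": 0.05,"turn": 0.0}
    - {"tx": 0.0,"ty": 0.0,"tz": 0.085,"turn": 0.0}
    - {"tx": 0.0,"ty": 0.0,"tz": 0.12,"turn": 0.0}
    - {"tx": 0.0,"ty": 0.0,"tz": 0.15,"turn": 0.0}
    - {"tx": 0.0,"ty": 0.0,"tz": 0.175,"turn": 0.0}
    - {"tx": 0.0,"ty": 0.0,"tz": 0.19,"turn": 0.0}
    - {"tx": 0.0,"ty": 0.0,"tz": 0.197,"turn": 0.0}
    - {"tx": 0.0,"ty": 0.0,"tz": 0.197,"turn": 0.0}
    - {"tx": 0.0,"ty": 0.0,"tz": 0.197,"turn": 0.0}

```text
time_s: 2.6
eef_pos: [0.4327, -0.0125, 0.0348]
eef_rot: [0.0, 0.758, 0.653, 0.0]
wrist_force: [1.2, -0.4, 0.2]
opening: -0.001
```

Run:
```python
from bench import get_obs, viewer
import cv2,numpy as np
print(get_obs()['eef_pos'],get_obs()['wrist_force'])
p,d=viewer.camera('side');a=p[140:270,180:370,::-1];cv2.imwrite("pics/s1.png",cv2.resize(a,None,fx=4,fy=4,interpolation=cv2.INTER_CUBIC))
```

```text
[ 0.43266134 -0.01250502  0.0347883 ] [ 1.2265724  -0.40462248  0.16798975]
```

View pics/s1.png

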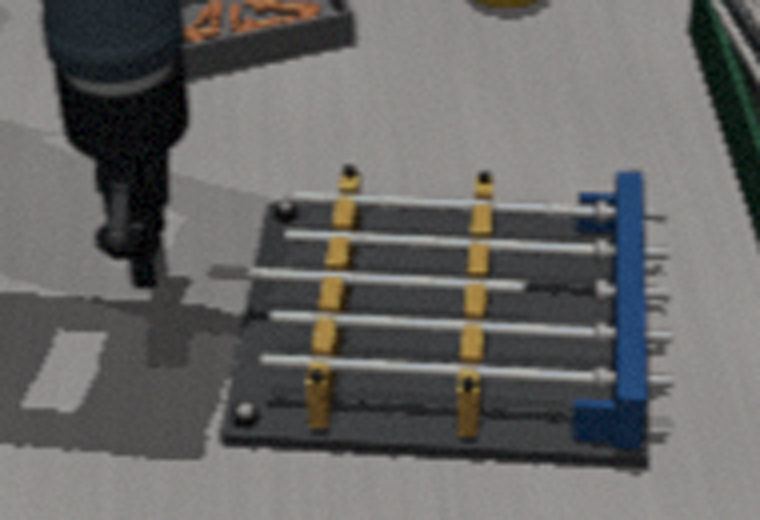

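Request:
move_arm:
  gripper: 0.0
  increments:
    - {"tx": 0.0,"ty": 0.006,"tz": 0.0,"turn": 0.0}
    - {"tx": 0.0,"ty": 0.012,"tz": 0.0,"turn": 0.0}
    - {"tx": 0.0,"ty": 0.017,"tz": 0.0,"turn": 0.0}
    - {"tx": 0.0,"ty": 0.02,"tz": 0.0,"turn": 0.0}
    - {"tx": 0.0,"ty": 0.022,"tz": 0.0,"turn": 0.0}
    - {"tx": 0.0,"ty": 0.024,"tz": 0.0,"turn": 0.0}
    - {"tx": 0.0,"ty": 0.026,"tz": 0.0,"turn": 0.0}
    - {"tx": 0.0,"ty": 0.028,"tz": 0.0,"turn": 0.0}
    - {"tx": 0.0,"ty": 0.03,"tz": 0.0,"turn": 0.0}
    - {"tx": 0.0,"ty": 0.033,"tz": 0.0,"turn": 0.0}
    - {"tx": 0.0,"ty": 0.036,"tz": 0.0,"turn": 0.0}
    - {"tx": 0.0,"ty": 0.039,"tz": 0.0,"turn": 0.0}
    - {"tx": 0.0,"ty": 0.042,"tz": 0.0,"turn": 0.0}
    - {"tx": 0.0,"ty": 0.045,"tz": 0.0,"turn": 0.0}
    - {"tx": 0.0,"ty": 0.048,"tz": 0.0,"turn": 0.0}
    - {"tx": 0.0,"ty": 0.051,"tz": 0.0,"turn": 0.0}
    - {"tx": 0.0,"ty": 0.053,"tz": 0.0,"turn": 0.0}
    - {"tx": 0.0,"ty": 0.055,"tz": 0.0,"turn": 0.0}
    - {"tx": 0.0,"ty": 0.055,"tz": 0.0,"turn": 0.0}

```text
time_s: 4.23
eef_pos: [0.4874, -0.0216, 0.0344]
eef_rot: [0.0, 0.758, 0.652, 0.0]
wrist_force: [0.2, -0.4, 0.8]
opening: -0.002
```

Run:
```python
from bench import get_obs, viewer
import cv2,numpy as np
print(get_obs()['eef_pos'],get_obs()['wrist_force'])
p,d=viewer.camera('side');a=p[140:270,180:370,::-1];cv2.imwrite("pics/s2.png",cv2.resize(a,None,fx=4,fy=4,interpolation=cv2.INTER_CUBIC))
```

```text
[ 0.48740891 -0.02158583  0.03435185] [ 0.23276372 -0.42814929  0.79341868]
```

View pics/s2.png

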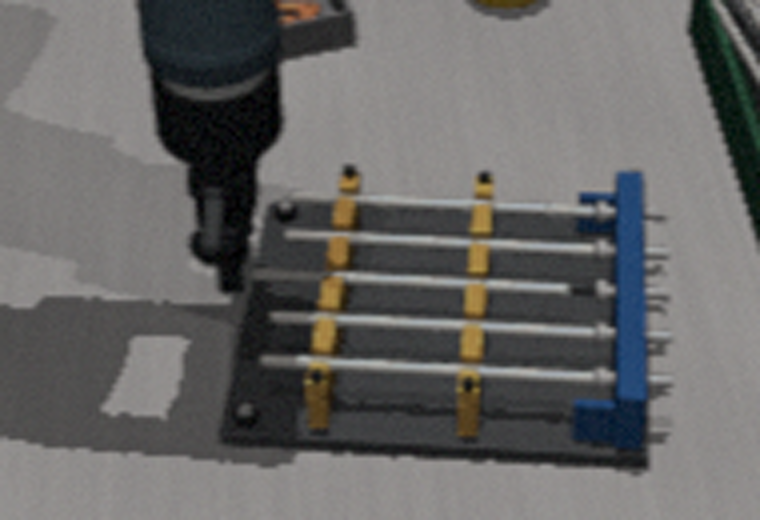

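The rod is moving straight, with its front end now at about zoomed pixel 570 and the stop at about 597. That leaves roughly 16 mm.

Request:
move_arm:
  gripper: 0.0
  increments:
    - {"tx": 0.0,"ty": 0.002,"tz": 0.0,"turn": 0.0}
    - {"tx": 0.0,"ty": 0.004,"tz": 0.0,"turn": 0.0}
    - {"tx": 0.0,"ty": 0.006,"tz": 0.0,"turn": 0.0}
    - {"tx": 0.0,"ty": 0.008,"tz": 0.0,"turn": 0.0}
    - {"tx": 0.0,"ty": 0.01,"tz": 0.0,"turn": 0.0}
    - {"tx": 0.0,"ty": 0.011,"tz": 0.0,"turn": 0.0}
    - {"tx": 0.0,"ty": 0.012,"tz": 0.0,"turn": 0.0}
    - {"tx": 0.0,"ty": 0.012,"tz": 0.0,"turn": 0.0}
    - {"tx": 0.0,"ty": 0.012,"tz": 0.0,"turn": 0.0}

```text
time_s: 5.03
eef_pos: [0.4989, -0.0233, 0.0343]
eef_rot: [0.0, 0.758, 0.652, 0.0]
wrist_force: [0.0, -0.0, -0.1]
opening: 0.003
```

Run:
```python
from bench import get_obs, viewer
import cv2,numpy as np
print(get_obs()['eef_pos'],get_obs()['wrist_force'])
p,d=viewer.camera('side');a=p[170:250,230:350,::-1];cv2.imwrite("pics/s3.png",cv2.resize(a,None,fx=6,fy=6,interpolation=cv2.INTER_CUBIC))
```

```text
[ 0.49891152 -0.02328794  0.03430223] [ 0.00627807 -0.04615388 -0.09325445]
```

View pics/s3.png

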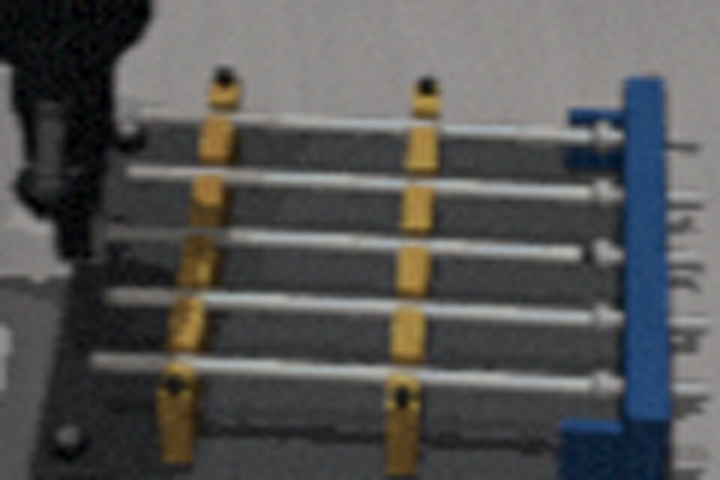

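Request:
move_arm:
  gripper: 0.0
  increments:
    - {"tx": 0.0,"ty": 0.001,"tz": 0.0,"turn": 0.0}
    - {"tx": 0.0,"ty": 0.002,"tz": 0.0,"turn": 0.0}
    - {"tx": 0.0,"ty": 0.003,"tz": 0.0,"turn": 0.0}
    - {"tx": 0.0,"ty": 0.003,"tz": 0.0,"turn": 0.0}

```text
time_s: 5.42
eef_pos: [0.502, -0.0238, 0.0344]
eef_rot: [0.0, 0.758, 0.652, 0.0]
wrist_force: [0.1, -0.2, 0.1]
opening: 0.002
```

Request:
move_arm:
  gripper: 0.0
  increments:
    - {"tx": 0.0,"ty": 0.0005,"tz": 0.0,"turn": 0.0}
    - {"tx": 0.0,"ty": 0.001,"tz": 0.0,"turn": 0.0}
    - {"tx": 0.0,"ty": 0.001,"tz": 0.0,"turn": 0.0}

```text
time_s: 5.67
eef_pos: [0.5029, -0.0239, 0.0343]
eef_rot: [0.0, 0.758, 0.652, 0.0]
wrist_force: [-0.2, -0.4, -0.3]
opening: 0.0
```

Request:
move_arm:
  gripper: 0.0
  increments:
    - {"tx": 0.0,"ty": 0.0005,"tz": 0.0,"turn": 0.0}
    - {"tx": 0.0,"ty": 0.001,"tz": 0.0,"turn": 0.0}
    - {"tx": 0.0,"ty": 0.001,"tz": 0.0,"turn": 0.0}

```text
time_s: 5.92
eef_pos: [0.5038, -0.024, 0.0343]
eef_rot: [0.0, 0.758, 0.652, 0.0]
wrist_force: [-0.3, 1.4, 0.4]
opening: 0.002
```

Run:
```python
from bench import get_obs, viewer
import cv2,numpy as np
for i in range(3):
  print(get_obs()['eef_pos'],get_obs()['wrist_force'])
  p,d=viewer.camera('side')
a=p[170:250,230:350,::-1];cv2.imwrite("pics/s4.png",cv2.resize(a,None,fx=6,fy=6,interpolation=cv2.INTER_CUBIC))
```

```text
[ 0.50384953 -0.02404139  0.0343074 ] [-0.32702077  1.35261448  0.38037334]
[ 0.503843   -0.02403322  0.03431487] [0.54021429 0.66323063 0.16088583]
[ 0.50380724 -0.02402003  0.03430149] [ 0.60419308 -0.29004274  0.4262289 ]
```

View pics/s4.png

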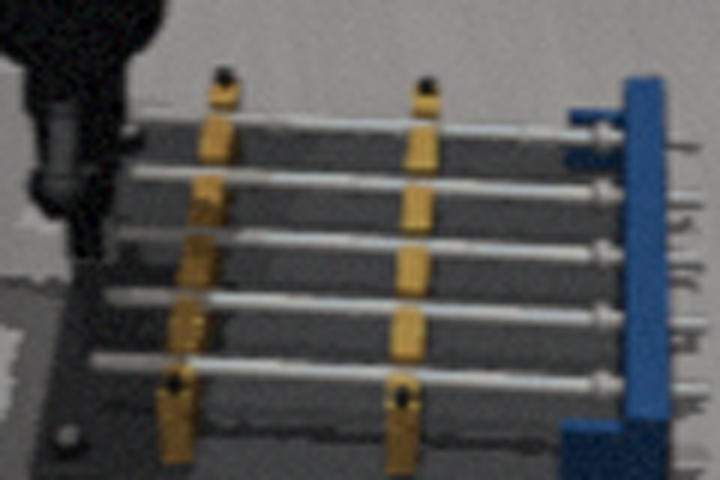

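Visually nearly home. I'll continue in half-millimetre steps until the stop shows up as force.

Request:
move_arm:
  gripper: 0.0
  increments:
    - {"tx": 0.0,"ty": 0.0005,"tz": 0.0,"turn": 0.0}
    - {"tx": 0.0,"ty": 0.0005,"tz": 0.0,"turn": 0.0}

```text
time_s: 6.23
eef_pos: [0.5043, -0.0241, 0.0343]
eef_rot: [0.0, 0.758, 0.652, 0.0]
wrist_force: [-0.3, -0.5, -0.5]
opening: -0.002
```

Request:
move_arm:
  gripper: 0.0
  increments:
    - {"tx": 0.0,"ty": 0.0005,"tz": 0.0,"turn": 0.0}
    - {"tx": 0.0,"ty": 0.0005,"tz": 0.0,"turn": 0.0}

```text
time_s: 6.4
eef_pos: [0.5048, -0.0242, 0.0343]
eef_rot: [-0.0, 0.758, 0.652, -0.0]
wrist_force: [-1.2, 0.3, 1.0]
opening: 0.003
```

Request:
move_arm:
  gripper: 0.0
  increments:
    - {"tx": 0.0,"ty": 0.0005,"tz": 0.0,"turn": 0.0}
    - {"tx": 0.0,"ty": 0.0005,"tz": 0.0,"turn": 0.0}

```text
time_s: 6.57
eef_pos: [0.505, -0.0242, 0.0342]
eef_rot: [-0.0, 0.758, 0.652, -0.0]
wrist_force: [-0.8, 0.6, 0.3]
opening: 0.002
```

Request:
move_arm:
  gripper: 0.0
  increments:
    - {"tx": 0.0,"ty": 0.0005,"tz": 0.0,"turn": 0.0}
    - {"tx": 0.0,"ty": 0.0005,"tz": 0.0,"turn": 0.0}

```text
time_s: 6.73
eef_pos: [0.5052, -0.0242, 0.0341]
eef_rot: [-0.0, 0.758, 0.652, -0.0]
wrist_force: [-1.9, -0.0, 0.8]
opening: -0.004
```

Run:
```python
from bench import get_obs, viewer
import cv2,numpy as np
for i in range(5):
  print(get_obs()['eef_pos'].round(5),get_obs()['wrist_force'].round(2))
  p,d=viewer.camera('side')
```

```text
[ 0.50524 -0.02418  0.03412] [-1.95 -0.    0.8 ]
[ 0.50528 -0.02417  0.03414] [-2.74 -0.49  0.89]
[ 0.50526 -0.02418  0.03411] [-3.22  0.22  0.53]
[ 0.50529 -0.02417  0.03411] [-2.4   1.03  0.87]
[ 0.5053  -0.02419  0.03413] [-3.31 -0.06  1.52]
```

Request:
move_arm:
  gripper: 0.0
  increments:
    - {"tx": 0.0,"ty": 0.0005,"tz": 0.0,"turn": 0.0}
    - {"tx": 0.0,"ty": 0.0005,"tz": 0.0,"turn": 0.0}
    - {"tx": 0.0,"ty": 0.0005,"tz": 0.0,"turn": 0.0}

```text
time_s: 7.23
eef_pos: [0.5055, -0.0242, 0.034]
eef_rot: [-0.001, 0.758, 0.652, -0.0]
wrist_force: [-5.5, 0.5, 2.0]
opening: -0.003
```

The force has risen to about 5 N and the position has stalled, so the rod is against its stop. I'll back straight off and lift.

Request:
move_arm:
  gripper: 0.0
  increments:
    - {"tx": 0.0,"ty": -0.0005,"tz": 0.0,"turn": 0.0}
    - {"tx": 0.0,"ty": -0.001,"tz": 0.0,"turn": 0.0}
    - {"tx": 0.0,"ty": -0.002,"tz": 0.0,"turn": 0.0}
    - {"tx": 0.0,"ty": -0.004,"tz": 0.0,"turn": 0.0}
    - {"tx": 0.0,"ty": -0.01,"tz": 0.0,"turn": 0.0}
    - {"tx": 0.0,"ty": -0.02,"tz": 0.0,"turn": 0.0}
    - {"tx": 0.0,"ty": -0.035,"tz": 0.0,"turn": 0.0}
    - {"tx": 0.0,"ty": -0.045,"tz": -0.01,"turn": 0.0}
    - {"tx": 0.0,"ty": -0.05,"tz": -0.03,"turn": 0.0}
    - {"tx": 0.0,"ty": -0.05,"tz": -0.06,"turn": 0.0}
    - {"tx": 0.0,"ty": -0.05,"tz": -0.09,"turn": 0.0}
    - {"tx": 0.0,"ty": -0.05,"tz": -0.11,"turn": 0.0}
    - {"tx": 0.0,"ty": -0.05,"tz": -0.12,"turn": 0.0}
    - {"tx": 0.0,"ty": -0.05,"tz": -0.12,"turn": 0.0}

```text
time_s: 8.4
eef_pos: [0.458, -0.0173, 0.1566]
eef_rot: [0.002, 0.758, 0.652, 0.001]
wrist_force: [-0.2, -0.4, -0.7]
opening: 0.003
```

Run:
```python
from bench import get_obs, viewer
import cv2,numpy as np
print(get_obs()['eef_pos'],get_obs()['wrist_force'],get_obs()['q'])
p,d=viewer.camera('side')
a=p[170:250,230:350,::-1];cv2.imwrite("pics/s5.png",cv2.resize(a,None,fx=6,fy=6,interpolation=cv2.INTER_CUBIC))
p,d=viewer.camera('top')
a=p[130:255,200:310,::-1];cv2.imwrite("pics/t5.png",cv2.resize(a,None,fx=4.8,fy=4.8,interpolation=cv2.INTER_CUBIC))
```

```text
[ 0.45803456 -0.01729337  0.15656513] [-0.23321926 -0.39887288 -0.74555076] [-2.97656167e-01 -2.63653375e-03  1.96670898e+00 -1.47510358e-06
  1.17230539e+00 -1.71890150e+00]
```

View pics/s5.png

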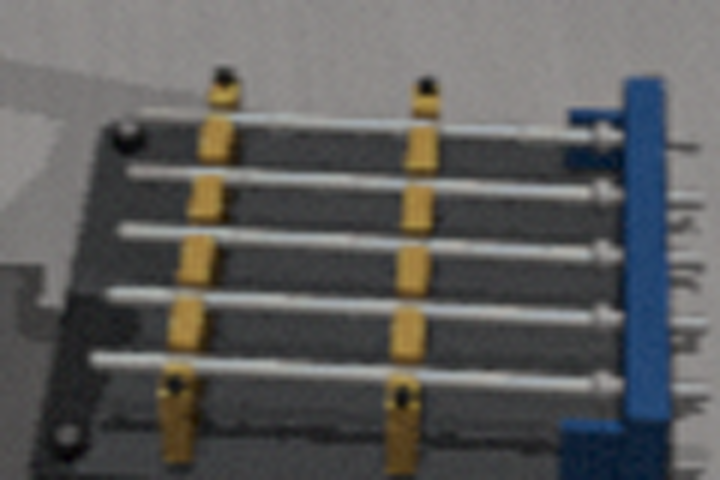

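View pics/t5.png

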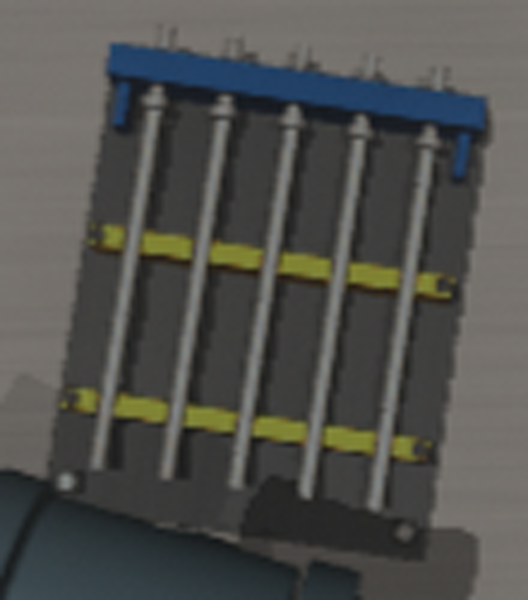

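All five back ends are in line. Next I'll move above the green button.

Request:
move_arm:
  gripper: 0.0
  increments:
    - {"tx": -0.012,"ty": 0.0024,"tz": 0.0,"turn": 0.0}
    - {"tx": -0.037,"ty": 0.0074,"tz": 0.0,"turn": 0.0}
    - {"tx": -0.072,"ty": 0.0143,"tz": 0.0,"turn": 0.0}
    - {"tx": -0.11,"ty": 0.0219,"tz": 0.0,"turn": 0.0}
    - {"tx": -0.148,"ty": 0.0295,"tz": 0.0,"turn": 0.0}
    - {"tx": -0.185,"ty": 0.0368,"tz": 0.0,"turn": 0.0}
    - {"tx": -0.218,"ty": 0.0434,"tz": 0.0,"turn": 0.0}
    - {"tx": -0.245,"ty": 0.0488,"tz": 0.0,"turn": 0.0}
    - {"tx": -0.262,"ty": 0.0522,"tz": 0.0,"turn": 0.0}
    - {"tx": -0.2697,"ty": 0.0537,"tz": 0.0,"turn": 0.0}
    - {"tx": -0.2697,"ty": 0.0537,"tz": 0.0,"turn": 0.0}
    - {"tx": -0.2697,"ty": 0.0537,"tz": 0.0,"turn": 0.0}
    - {"tx": -0.2697,"ty": 0.0537,"tz": 0.0,"turn": 0.0}

```text
time_s: 9.58
eef_pos: [0.4695, -0.2898, 0.1537]
eef_rot: [-0.001, 0.758, 0.653, 0.0]
wrist_force: [-0.3, -0.4, -0.9]
opening: -0.001
```

Request:
move_arm:
  gripper: 0.0
  increments:
    - {"tx": -0.002,"ty": 0.0016,"tz": 0.01,"turn": 0.0}
    - {"tx": -0.002,"ty": 0.0016,"tz": 0.025,"turn": 0.0}
    - {"tx": -0.002,"ty": 0.0016,"tz": 0.04,"turn": 0.0}
    - {"tx": -0.002,"ty": 0.0016,"tz": 0.053,"turn": 0.0}
    - {"tx": -0.002,"ty": 0.0016,"tz": 0.062,"turn": 0.0}
    - {"tx": -0.002,"ty": 0.0016,"tz": 0.068,"turn": 0.0}
    - {"tx": -0.002,"ty": 0.0016,"tz": 0.068,"turn": 0.0}
    - {"tx": -0.002,"ty": 0.0016,"tz": 0.068,"turn": 0.0}

```text
time_s: 10.25
eef_pos: [0.4711, -0.2935, 0.0863]
eef_rot: [-0.0, 0.758, 0.652, -0.0]
wrist_force: [0.4, -0.2, 0.3]
opening: -0.003
```

Run:
```python
from bench import get_obs, viewer
import cv2,numpy as np
print(get_obs()['eef_pos'],get_obs()['wrist_force'])
p,d=viewer.camera('side')
a=p[230:340,160:310,::-1];cv2.imwrite("pics/s6.png",cv2.resize(a,None,fx=5,fy=5,interpolation=cv2.INTER_CUBIC))
```

```text
[ 0.47108484 -0.29353943  0.08627353] [ 0.3686434  -0.15489028  0.31998145]
```

View pics/s6.png

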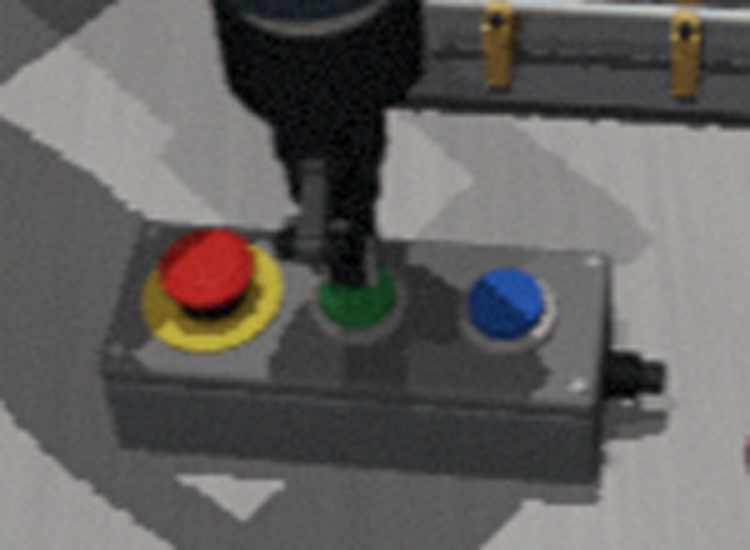

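Request:
move_arm:
  gripper: 0.0
  increments:
    - {"tx": 0.0,"ty": 0.0,"tz": 0.003,"turn": 0.0}
    - {"tx": 0.0,"ty": 0.0,"tz": 0.006,"turn": 0.0}
    - {"tx": 0.0,"ty": 0.0,"tz": 0.009,"turn": 0.0}
    - {"tx": 0.0,"ty": 0.0,"tz": 0.011,"turn": 0.0}
    - {"tx": 0.0,"ty": 0.0,"tz": 0.013,"turn": 0.0}
    - {"tx": 0.0,"ty": 0.0,"tz": 0.014,"turn": 0.0}
    - {"tx": 0.0,"ty": 0.0,"tz": 0.015,"turn": 0.0}
    - {"tx": 0.0,"ty": 0.0,"tz": 0.016,"turn": 0.0}
    - {"tx": 0.0,"ty": 0.0,"tz": 0.016,"turn": 0.0}
    - {"tx": 0.0,"ty": 0.0,"tz": 0.016,"turn": 0.0}

```text
time_s: 11.13
eef_pos: [0.471, -0.2939, 0.0705]
eef_rot: [0.0, 0.758, 0.652, -0.0]
wrist_force: [-0.4, 0.7, 4.6]
opening: 0.002
```

Request:
move_arm:
  gripper: 0.0
  increments:
    - {"tx": 0.0,"ty": 0.0,"tz": 0.0005,"turn": 0.0}
    - {"tx": 0.0,"ty": 0.0,"tz": 0.001,"turn": 0.0}
    - {"tx": 0.0,"ty": 0.0,"tz": 0.0015,"turn": 0.0}
    - {"tx": 0.0,"ty": 0.0,"tz": 0.0015,"turn": 0.0}
    - {"tx": 0.0,"ty": 0.0,"tz": 0.0015,"turn": 0.0}

```text
time_s: 11.55
eef_pos: [0.4711, -0.294, 0.0699]
eef_rot: [0.0, 0.758, 0.652, -0.0]
wrist_force: [-3.9, 2.3, 13.0]
opening: -0.001
```

The button is bottomed: 13 N, stalled at z = 0.070. I'll release it and draw away upward.

Request:
move_arm:
  gripper: 0.0
  increments:
    - {"tx": 0.0,"ty": 0.0,"tz": -0.002,"turn": 0.0}
    - {"tx": 0.0,"ty": 0.0,"tz": -0.005,"turn": 0.0}
    - {"tx": 0.0,"ty": 0.0,"tz": -0.01,"turn": 0.0}
    - {"tx": 0.0,"ty": 0.0,"tz": -0.02,"turn": 0.0}
    - {"tx": 0.0,"ty": 0.0,"tz": -0.035,"turn": 0.0}
    - {"tx": 0.0,"ty": 0.0,"tz": -0.06,"turn": 0.0}
    - {"tx": 0.0,"ty": 0.0,"tz": -0.09,"turn": 0.0}
    - {"tx": 0.0,"ty": -0.01,"tz": -0.12,"turn": 0.0}
    - {"tx": 0.0,"ty": -0.03,"tz": -0.145,"turn": 0.0}
    - {"tx": 0.0,"ty": -0.055,"tz": -0.16,"turn": 0.0}
    - {"tx": 0.0,"ty": -0.075,"tz": -0.165,"turn": 0.0}
    - {"tx": 0.0,"ty": -0.08,"tz": -0.165,"turn": 0.0}
    - {"tx": 0.0,"ty": -0.08,"tz": -0.165,"turn": 0.0}
    - {"tx": 0.0,"ty": -0.08,"tz": -0.165,"turn": 0.0}

```text
time_s: 12.72
eef_pos: [0.3921, -0.2819, 0.2336]
eef_rot: [0.0, 0.758, 0.652, 0.0]
wrist_force: [0.3, -0.2, -0.2]
opening: -0.001
```

Run:
```python
from bench import get_obs, viewer
from h import *
import cv2,numpy as np
print(get_obs()['eef_pos'],get_obs()['wrist_force'])
D={}
for n in('side','top'):
    p,d=viewer.camera(n);D[n]=d;cv2.imwrite(f"pics/{n}7.png",p[:,:,::-1])
for n,u,v in(('side',231,288),('side',261,291),('top',355,248),('top',358,224)):
    print(n,atd(n,u,v,D[n][v,u]),atd(n,u,v,np.load(f'pics/{n}0.npy')[v,u]))
```

```text
[ 0.39207138 -0.28186655  0.23359856] [ 0.28736341 -0.23074911 -0.18506203]
side [ 0.47012938 -0.29396598  0.07693604] [ 0.47010263 -0.29371546  0.07661264]
side [ 0.53124426 -0.30716291  0.07728651] [ 0.53123752 -0.30547139  0.07505426]
top [ 0.46995198 -0.2926045   0.07816852] [ 0.46992144 -0.29280875  0.07719362]
top [ 0.53023196 -0.30257873  0.07476297] [ 0.53022842 -0.30255191  0.07488558]
```

View pics/side7.png

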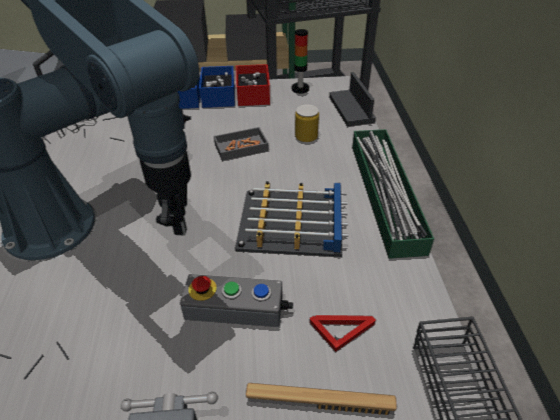

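View pics/top7.png

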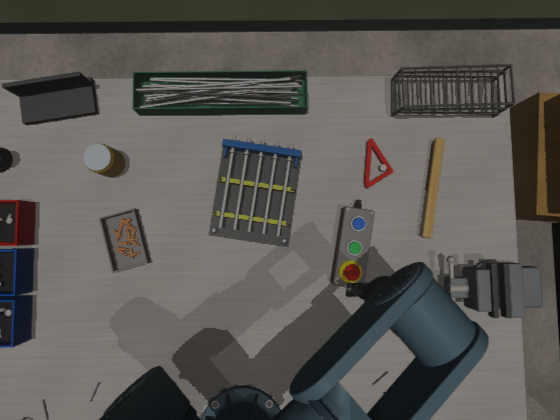

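Both views show the five rods in line, the green button back up at (231,288) in the side view, and everything else where it was. The gripper is clear, so I'm handing in.

```bash
python3 -c "
from bench import workorder
print(workorder.hand_in())"
```

```text
the job is handed in; nothing more can be done
None
```

The job is done and handed in at about 13 s of the 42 s allowed; the hand-in reported no verdict.

- **Rod:** The middle rod was the one standing out. I pushed it about 45 mm along its slot with the closed fingertips until it met its stop screw. The fingertips stalled there and the force rose to about 5 N. Both cameras then showed its back end in line with the other four.
- **Green button:** I pressed it until it bottomed, with the fingertips stalled at z = 0.070 m and about 13 N. After I let go, it measured about 77 mm high, matching its height before the press to within the depth noise of about 1 mm.
- **Last checks:** The gripper is clear of everything, with wrist force near zero. The last pictures show the other rods, the red and blue buttons, and the loose items unmoved.
- **Disagreements:**
  - The two cameras gave sideways rod positions about 5 mm apart. I put this down to the side camera seeing the rods' lit top edge and used the top view.
  - One side-view depth reading on the blue button came out 2 mm different from before. The top view showed no change there, so I treated it as noise.

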